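# Ease off the book press by one turn

### The arm

A 7-joint arm with a two-finger parallel gripper is mounted at the origin on the work surface. World frame = base frame: x ahead of the robot, y to its left, z up, the work surface at z = 0. Lengths are in m, angles in rad, forces in N, time in s.
With the tool pointing down it reaches from about 0.35 to 0.9 m from the base axis. Payload 8.1 kg.
Tool frame: the origin (TCP) lies at the very end of the fingers, on their centre line; the grasp point (between the pads) lies 19 mm behind it (arm.tcp_to_grasp is the z of the grasp point in the tool frame, in m); z points along the fingers, y is the line along which they close (so a half turn about z gives the same grasp; the last joint's range is limited). The gripper opens to 92 mm and grips with 3 to 60 N. Pads are 19 mm wide; open, the fingers measure 130 mm over their backs; the gripper's body (75 mm by 190 mm) begins 47 mm behind the grasp point.
Start: joints at [1.037, 0.434, 0.025, 1.573, -0.012, 1.134, -0.075], TCP at [0.261, -0.568, 0.201] pointing down, gripper open.
Joint ranges: [-2.62, 2.62], [-0.44, 2.09], [-1.27, 1.32], [0.08, 2.57], [-1.32, 4.46], [0.12, 2], [-2.74, 2.74]. Speed limits (rad/s): [2.22, 2.22, 3.01, 3.01, 3.14, 3.14, 3.14].

### API

Orientations are given as a rotation vector (axis times angle).
In Python, from cell import readout, vision, sign_off, arm gives the robot as it stands. The module is installed in compiled form; this text tells all that it offers.
- The arm moves only by the shell command python3 -m creep 'ROWS' [FORCE]. ROWS is JSON, a list of rows, each a list of 5 numbers: the shift along the tool's x, y, z in units of 4 cm (1.0 is 4 cm), then the turn about the tool's z in units of 4 degrees (1.0 is 4 degrees), then the opening, from 0 (shut) to 1 (fully open). A call has 1 to 12 rows; each row shifts and turns the commanded pose from where the row before left it, along the tool's axes as they then stand; what a row does not reach is not made up. A row lasts 1/8 s, in which the tool goes at most 62.5 mm and 10.7 degrees, less where a joint would pass 70% of its speed; a pose out of reach is approached as far as the arm can. A call with a number of a shift or a turn outside -1 to 1 is refused whole. A call with a gripper value outside its range is refused whole. The fingers move at their own pace and stop on an object; FORCE is the grip in N (left out, the last holds). Time passes only in rows, so rows that do not move let the fingers close. It gives the time, the measured TCP pose, the force, the opening and the grip force at its end, in the units of the state.
- readout.observe(): the state, without advancing time (a new reading comes with each control period).
- vision.get_image(name): name is "side" or "top"; returns a dict with "pixels" (420x560x3 uint8, blue, green, red), "z_map" (420x560 float32, m along the optical axis (not along the pixel's ray), 0 where there is no reading), "camera_matrix" (3x3 intrinsics, pixels), "position" and "rotation" of the camera in the world. Camera axes: x right, y up, looking along -z (the intrinsics and any distortion apply to the point x, -y, -z); pixel columns grow to the right and rows downward; lengths in m; the calibration is good to about 2 mm. A picture is of the moment at which its call begins.
- sign_off(): hands the job in; it is judged then, once.
The state is a dict: "clock": time; "joints": joint angles; "dq": joint speeds; "joint_efforts": joint torques, N m; "position": TCP position; "ee_rot": TCP orientation; "force": force on the tool from outside, world axes, zero at the start; "ft_torque": the same for the moment, N m; "width": opening from 0.0 (shut) to 1.0 (fully open); "gripper_force": force on a finger pad.
Only numpy, scipy, OpenCV 4.12 (cv2) and the standard library are available. Lean on these libraries where they do the work, as an engineer would, in place of code of your own. Each camera call takes 0.05 s, during which the arm holds its last target. There are 200 camera calls.

### The job

The glued boards in the green book press have set: ease the press off by pushing its hand wheel round, by the upright red handle, through exactly one full turn anticlockwise as seen from above, so that the handle comes back to where it started. Push the handle gently with the fingertips or the outside of the fingers, without gripping it, and then draw clear. Leave the boards in the press and everything on the bench where they are.

Things in the scene. Friction and masses are not known exactly. Their poses are not given: they have to be found in the camera images.
- hub (a point): point on the upright axis of the press's dark steel hand wheel, at the height of its rim (212 mm above the bench); it does not move. Rim circle 80 mm radius, rim bar 16 mm thick (its top 8 mm above this point), three spokes, hub 22 mm radius with a brass cap that ends 16 mm above this point. The wheel stays at its height as it turns.
- press: green bench-top book press under the wheel, fixed to the bench; place and yaw differ from run to run. Bed 200 x 280 x 22 mm, two columns, crossbeam 45 x 280 mm with its top 182 mm above the bench. Origin at the centre of the bed's underside, straight below the wheel's axis; y along the crossbeam, z up.
- handle: upright red handle on the wheel's rim: a round peg 22 mm in diameter, 50 mm tall, 16 mm at its foot and top; revolves freely on its own pin. Origin at the centre of its foot, on the 80 mm circle about the wheel's axis, 5 mm above the hub point; z points up along the peg. Its top, 267 mm above the bench, is the highest thing near the wheel.
- wheel (a joint): angle of the hand wheel in rad, growing anticlockwise as seen from above, which raises the platen (4 mm a turn). Starts anywhere between 0 and 4.5; stops at -0.3 and 19, so a whole turn is free. It is stiff with dry friction: about 2.5 N at the handle turns it, and it stays where it is left.
- platen_mid (a point): centre of the underside of the steel pressing plate (160 x 180 x 14 mm) inside the press, which the wheel raises and lowers; z is its height, 63 mm above the bench when the joint reads 0
- boards: loose stack of grey glued boards, 150 x 110 x 40 mm, lying on the press's bed under the platen; origin at the centre of its underside. To be left alone.
- glue_jar: loose white jar, 64 mm wide and 100 mm tall, standing beside the press; origin at the centre of its underside. Bystander.
- tape: loose roll of tan tape lying flat beside the press, 100 mm across, 24 mm high; origin at the centre of its underside. Bystander.
- marker: loose black marker pen, 125 mm long and 13 mm thick, lying in front of the press; origin under its middle, x along it. Bystander.
- cup: loose white coffee cup with lid, 80 mm wide, 116 mm tall; origin at the centre of its underside. Bystander.
- awl: loose awl with a handle, 170 mm long, lying flat; origin beneath it, x along it. Bystander.

How it is judged:
By the outcome, as a careful person would: the job done as asked, in the order asked, and still so for the second after the job is handed in, with the robot touching nothing.
It also fails if it takes over 64 s, if anything falls off the work surface, if the arm or the gripper's body presses on something with over 40 N, if the wrist force passes 120 N, or if a joint passes its speed limit or range.

## Working session

There is one attempt and no reset: what is moved stays moved. The work goes in short steps, Python scripts to look and compute and a shell command to move; the robot and the scene stay as the last step left them, time stands still between calls to the robot, and variables do not carry over. Pictures are saved under pics/ and viewed, at most 10 in all, crops included, and the job is handed in when it is done.

```bash
mkdir -p pics
cat > h.py <<'E'
import numpy as np, cv2
from cell import readout, vision, sign_off, arm
def pts(im):
    z=im["z_map"];K=np.array(im["camera_matrix"]);v,u=np.mgrid[:420,:560]
    c=np.stack([(u-K[0,2])/K[0,0]*z,-(v-K[1,2])/K[1,1]*z,-z],-1)
    R=np.array(im["rotation"]);
    if R.shape!=(3,3): R=cv2.Rodrigues(R)[0]
    return c@R.T+np.array(im["position"])
def red(im):
    b,g,r=[im["pixels"][...,i].astype(int) for i in range(3)]
    return (r>90)&(r>2*g)&(r>2*b)
E
python3 - <<'E'
from h import *
for n in ("top","side"):
    im=vision.get_image(n);cv2.imwrite(f"pics/{n}0.png",im["pixels"]);P=pts(im);m=red(im)&(im["z_map"]>0)
    print(n,im["position"],im["rotation"],np.array(im["camera_matrix"]).tolist(),m.sum(),P[m].min(0),P[m].max(0),np.median(P[m],0))
s=readout.observe();print(s);print(arm.tcp_to_grasp)
E
```

```text
top [ 0.3329418  -0.01588277  1.77381054] [ 0.10684837 -0.09537806 -1.59477253] [[486.94474381881537, 0.0, 279.2513478154989], [0.0, 486.94474381881537, 206.22244407031422], [0.0, 0.0, 1.0]] 180 [ 0.40248314 -0.6331608   0.00963209] [0.85253798 0.68899361 0.27326574] [ 0.43221162 -0.58403336  0.02484426]
side [ 1.19152803 -0.60818514  1.15016461] [0.69048663 0.30034385 0.80374558] [[404.57076981461216, 0.0, 289.13753980303466], [0.0, 404.57076981461216, 202.9205088884581], [0.0, 0.0, 1.0]] 1362 [-1.03639124 -0.6318417  -0.17416505] [0.87890182 0.93466041 0.26956265] [-0.8641846   0.67540535 -0.15475739]
{'clock': 0.1, 'joints': array([ 1.03742954,  0.43516744,  0.02497075,  1.57397986, -0.01157136,
        1.13403238, -0.07509237]), 'dq': array([ 0.00010526, -0.00150836,  0.00020573, -0.00220227, -0.00168572,
        0.00067787,  0.00152533]), 'joint_efforts': array([ 4.50437758e-03, -6.69123459e+01,  9.88863744e-01, -3.15147865e+01,
       -6.04047440e-02,  3.73560924e-02, -2.77511919e-05]), 'position': array([ 0.26071419, -0.56748104,  0.20022484]), 'ee_rot': array([-3.06768410e+00, -6.71063280e-01,  7.20315065e-04]), 'force': array([ 0.22728965,  0.18419042, -0.07137059]), 'ft_torque': array([ 0.0544836 ,  0.02154783, -0.01690198]), 'gripper_force': 0.0, 'width': 0.9970313177127503}
-0.0188
```

View pics/top0.png

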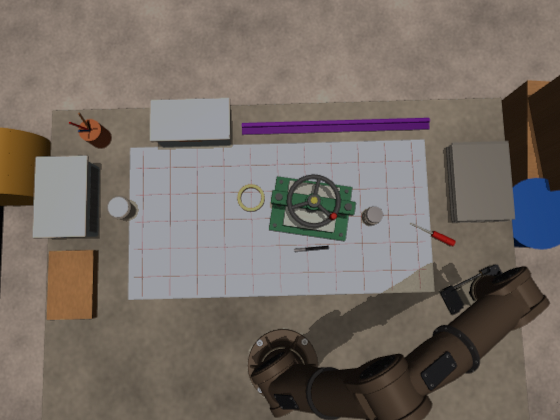

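View pics/side0.png

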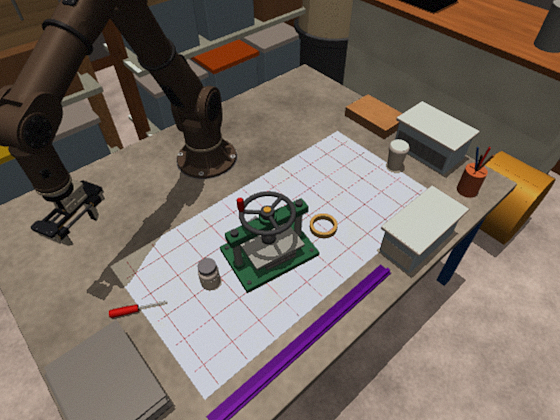

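Top view: the wheel hub is at (314,200), the red handle at (334,216), the jar at (373,215), and the tape at (251,198). Side view: the handle is at (241,204) and the brass cap at (267,211).

```bash
cat >> h.py <<'E'
def ray(im,u,v,h):
    K=np.array(im["camera_matrix"]);R=np.array(im["rotation"])
    if R.shape!=(3,3): R=cv2.Rodrigues(R)[0]
    d=R@np.array([(u-K[0,2])/K[0,0],-(v-K[1,2])/K[1,1],-1]);p=np.array(im["position"]);return p+d*(h-p[2])/d[2]
def circ(xy):
    A=np.c_[2*xy,np.ones(len(xy))];s=np.linalg.lstsq(A,(xy**2).sum(1),rcond=None)[0];return s[:2],np.sqrt(s[2]+s[0]**2+s[1]**2)
def handle(n,hub=None,verbose=False):
    im=vision.get_image(n);P=pts(im);m=red(im)&(P[...,2]>.22)&(P[...,2]<.285)&(P[...,0]>.4)&(P[...,0]<.85)&(abs(P[...,1]+.1)<.35)
    return im,P,m,P[m].mean(0) if m.any() else None
E
python3 - <<'E'
from h import *
for n in ("top","side"):
    im,P,m,c=handle(n);v,u=np.nonzero(m);print(n,m.sum(),c,P[m].min(0),P[m].max(0),u.mean(),v.mean(),"ray@.245",ray(im,u.mean(),v.mean(),.245))
    w=(P[...,2]>.208)&(P[...,2]<.228)&~m&(np.hypot(P[...,0]-c[0],P[...,1]-c[1])<.2)&(im["pixels"].max(2)<110)
    xy=P[w][:,:2]
    ce,r=circ(xy)
    for _ in range(5):
        k=abs(np.hypot(*(xy-ce).T)-.08)<(.02);ce,r=circ(xy[k])
    print("wheel",k.sum(),ce,r,np.median(P[w][:,2]), "h dist",np.hypot(*(c[:2]-ce)))
    b,g,rr=[im["pixels"][...,i].astype(int) for i in range(3)]
    br=(rr>130)&(g>80)&(b<.6*rr)&(np.hypot(P[...,0]-ce[0],P[...,1]-ce[1])<.03)
    vv,uu=np.nonzero(br);print("brass",br.sum(),P[br].mean(0),ray(im,uu.mean(),vv.mean(),.226) if br.any() else 0)
    for nm,q in (("high",(P[...,2]>.05)&(P[...,2]<.15)&(np.hypot(P[...,0]-ce[0],P[...,1]-ce[1])<.3)&(P[...,1]<ce[1]-.15)),):
        if q.any(): print("jar",P[q].min(0),P[q].max(0))
    bm=(g>1.5*rr)&(g>1.2*b)&(P[...,2]>.17)&(P[...,2]<.2);q=P[bm][:,:2];print("beam",len(q),cv2.fitLine(q.astype(np.float32),2,0,.01,.01).ravel() if len(q)>5 else 0)
E
```

```text
top 29 [ 0.49365215 -0.17466124  0.26629535] [ 0.4856323  -0.18319048  0.25950692] [ 0.50184043 -0.16725218  0.27278947] 333.2758620689655 215.58620689655172 ray@.245 [ 0.49592193 -0.17690745  0.245     ]
wheel 745 [ 0.54879826 -0.11842662] 0.07895034389080417 0.217980831523517 h dist 0.07876182866579294
brass 29 [ 0.55047163 -0.11820432  0.22742044] [ 0.55066546 -0.11830116  0.226     ]
jar [ 0.48156862 -0.3619065   0.05107454] [ 0.540818   -0.30377254  0.11025028]
beam 618 [ 0.17209212  0.98508084  0.5492096  -0.1179833 ]
side 22 [ 0.49779523 -0.1744156   0.26556459] [ 0.4894182  -0.18074865  0.26134757] [ 0.50401347 -0.16581342  0.26913269] 239.5 199.72727272727272 ray@.245 [ 0.48167286 -0.16433873  0.245     ]
wheel 708 [ 0.55573854 -0.11792867] 0.07849100921278598 0.2171431054200746 h dist 0.08092095056429521
brass 33 [ 0.55223088 -0.11657615  0.22690301] [ 0.55162119 -0.1161041   0.226     ]
jar [ 0.48756488 -0.36365925  0.05093798] [ 0.54895724 -0.30084303  0.10431068]
beam 695 [ 0.24709123 -0.96899223  0.55292445 -0.12073555]
```

```bash
python3 -m creep '[[0,0,-0.5,-1,0],[0,0,-0.5,-1,0],[0,0,-0.5,-1,0],[0,0,-0.5,-1,0],[0,0,-0.5,-1,0],[0,0,-0.5,-1,0],[0,0,0,-1,0],[0,0,0,-1,0],[0,0,0,-1,0],[0,0,0,-1,0],[0,0,0,-1,0],[0,0,0,-1,0]]' 5 && python3 -m creep '[[0,0,0,-1,0],[0,0,0,-1,0],[0,0,0,-1,0],[0,0,0,-1,0],[0,0,0,-0.35,0],[0,0,0,0,0]]'
```

```text
clock: 1.7
position: [0.2609, -0.5678, 0.3207]
ee_rot: [-2.528, -1.864, -0.0]
force: [0.3, 0.3, 0.8]
width: 0.002
gripper_force: 0.0
clock: 2.45
position: [0.2609, -0.5679, 0.3208]
ee_rot: [-2.221, -2.222, -0.0]
force: [-0.3, -0.4, -0.7]
width: 0.002
gripper_force: 0.0
```

```bash
python3 -m creep '[[0.9,0.44,0,0,0],[0.9,0.44,0,0,0],[0.9,0.44,0,0,0],[0.9,0.44,0,0,0],[0.9,0.44,0,0,0],[0.9,0.44,0,0,0],[0.9,0.44,0,0,0],[0.9,0.44,0,0,0],[0.9,0.44,0,0,0],[0.9,0.44,0,0,0],[0.9,0.44,0,0,0],[0.9,0.44,0,0,0]]'; python3 -m creep '[[0,0,0,0,0],[0,0,0,0,0]]'
python3 - <<'E'
from h import *
for n in ("side","top"):
    im,P,m,c=handle(n);cv2.imwrite(f"pics/{n}1.png",cv2.resize(im["pixels"][120:330,150:430],None,fx=2.5,fy=2.5));print(m.sum(),c)
print(readout.observe()["joints"])
E
```

```text
clock: 3.95
position: [0.472, -0.1344, 0.3211]
ee_rot: [2.221, 2.221, 0.0]
force: [1.0, -0.9, 0.8]
width: 0.006
gripper_force: 0.0
clock: 4.2
position: [0.4713, -0.1363, 0.3209]
ee_rot: [2.221, 2.222, -0.001]
force: [-0.2, -0.4, 0.5]
width: 0.007
gripper_force: 0.0
23 [ 0.4975282  -0.17464977  0.26526984]
0 None
[ 0.59160921  0.17331989 -0.49061922  1.66143358  0.08436852  1.32798432
  0.08590742]
```

View pics/side1.png

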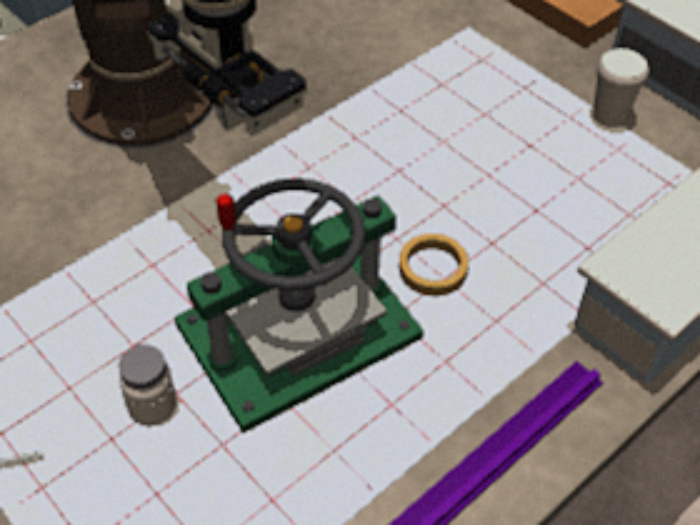

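The gripper (near (250,90) in the crop) hovers nearer the base than the red handle (226,212), and its descent path is free. I'll work out the steps along the circle.

```bash
python3 -m creep '[[0,0,0.4,0,0],[0,0,0.5,0,0],[0,0,0.5,0,0],[0,0,0.5,0,0],[0,0,0.25,0,0],[0,0,0,0,0]]'
cat > plan.py <<'E'
import sys,numpy as np
# from current pos, steps of deg along circle: start angle, step, count, radius
from cell import readout
p=readout.observe()["position"];h=np.array([.551,-.118])
d=p[:2]-h;print("now",p.round(4),"ang",np.degrees(np.arctan2(d[1],d[0])).round(1),"r",np.hypot(*d).round(4))
a0,st,n=[float(x) for x in sys.argv[1:4]]
prev=np.round((p[:2]-h)/.04,2)
for k in range(int(n)):
    a=np.radians(a0+st*k);q=np.round(2*np.array([np.cos(a),np.sin(a)]),2);e=q-prev;prev=q
    print(f"{a0+st*k:.0f}: [{e[1]:.2f},{e[0]:.2f},0,0,0]")
E
python3 plan.py 198 6 66
```

```text
clock: 5.05
position: [0.4709, -0.1359, 0.2341]
ee_rot: [-2.22, -2.221, 0.001]
force: [-0.4, -0.7, 0.1]
width: 0.01
gripper_force: 0.0
now [ 0.4709 -0.1359  0.2341] ang -167.4 r 0.082
198: [-0.17,0.10,0,0,0]
204: [-0.19,0.07,0,0,0]
210: [-0.19,0.10,0,0,0]
216: [-0.18,0.11,0,0,0]
222: [-0.16,0.13,0,0,0]
228: [-0.15,0.15,0,0,0]
234: [-0.13,0.16,0,0,0]
240: [-0.11,0.18,0,0,0]
246: [-0.10,0.19,0,0,0]
252: [-0.07,0.19,0,0,0]
258: [-0.06,0.20,0,0,0]
264: [-0.03,0.21,0,0,0]
270: [-0.01,0.21,0,0,0]
276: [0.01,0.21,0,0,0]
282: [0.03,0.21,0,0,0]
288: [0.06,0.20,0,0,0]
294: [0.07,0.19,0,0,0]
300: [0.10,0.19,0,0,0]
306: [0.11,0.18,0,0,0]
312: [0.13,0.16,0,0,0]
318: [0.15,0.15,0,0,0]
324: [0.16,0.13,0,0,0]
330: [0.18,0.11,0,0,0]
336: [0.19,0.10,0,0,0]
342: [0.19,0.07,0,0,0]
348: [0.20,0.06,0,0,0]
354: [0.21,0.03,0,0,0]
360: [0.21,0.01,0,0,0]
366: [0.21,-0.01,0,0,0]
372: [0.21,-0.03,0,0,0]
378: [0.20,-0.06,0,0,0]
384: [0.19,-0.07,0,0,0]
390: [0.19,-0.10,0,0,0]
396: [0.18,-0.11,0,0,0]
402: [0.16,-0.13,0,0,0]
408: [0.15,-0.15,0,0,0]
414: [0.13,-0.16,0,0,0]
420: [0.11,-0.18,0,0,0]
426: [0.10,-0.19,0,0,0]
432: [0.07,-0.19,0,0,0]
438: [0.06,-0.20,0,0,0]
444: [0.03,-0.21,0,0,0]
450: [0.01,-0.21,0,0,0]
456: [-0.01,-0.21,0,0,0]
462: [-0.03,-0.21,0,0,0]
468: [-0.06,-0.20,0,0,0]
474: [-0.07,-0.19,0,0,0]
480: [-0.10,-0.19,0,0,0]
486: [-0.11,-0.18,0,0,0]
492: [-0.13,-0.16,0,0,0]
498: [-0.15,-0.15,0,0,0]
504: [-0.16,-0.13,0,0,0]
510: [-0.18,-0.11,0,0,0]
516: [-0.19,-0.10,0,0,0]
522: [-0.19,-0.07,0,0,0]
528: [-0.20,-0.06,0,0,0]
534: [-0.21,-0.03,0,0,0]
540: [-0.21,-0.01,0,0,0]
546: [-0.21,0.01,0,0,0]
552: [-0.21,0.03,0,0,0]
558: [-0.20,0.06,0,0,0]
564: [-0.19,0.07,0,0,0]
570: [-0.19,0.10,0,0,0]
576: [-0.18,0.11,0,0,0]
582: [-0.16,0.13,0,0,0]
588: [-0.15,0.15,0,0,0]
```

```bash
python3 -m creep '[[-0.17,0.10,0,0,0],[-0.19,0.07,0,0,0],[-0.19,0.10,0,0,0],[-0.18,0.11,0,0,0],[-0.16,0.13,0,0,0],[-0.15,0.15,0,0,0],[-0.13,0.16,0,0,0],[-0.11,0.18,0,0,0]]'
cat > look.py <<'E'
from h import *
h=np.array([.551,-.118])
for n in ("side","top"):
    im,P,m,c=handle(n)
    if c is not None: d=c[:2]-h;print(n,m.sum(),c.round(4),"ang",np.degrees(np.arctan2(d[1],d[0])).round(1),"r",np.hypot(*d).round(4))
s=readout.observe();d=s["position"][:2]-h;print("tool",s["position"].round(4),"ang",np.degrees(np.arctan2(d[1],d[0])).round(1),"r",np.hypot(*d).round(4),s["force"].round(1),s["clock"])
E
python3 look.py
```

```text
clock: 6.05
position: [0.512, -0.1873, 0.2348]
ee_rot: [-2.22, -2.223, 0.001]
force: [-3.1, 0.6, 2.5]
width: 0.008
gripper_force: 1.8
side 17 [ 0.5315 -0.1941  0.266 ] ang -104.4 r 0.0786
tool [ 0.5127 -0.1875  0.2347] ang -118.9 r 0.0793 [ 0.1 -0.8  0.1] 6.15
```

Handle is following. Continue.

```bash
python3 -m creep '[[-0.10,0.19,0,0,0],[-0.07,0.19,0,0,0],[-0.06,0.20,0,0,0],[-0.03,0.21,0,0,0],[-0.01,0.21,0,0,0],[0.01,0.21,0,0,0],[0.03,0.21,0,0,0],[0.06,0.20,0,0,0],[0.07,0.19,0,0,0],[0.10,0.19,0,0,0],[0.11,0.18,0,0,0],[0.13,0.16,0,0,0]]'; python3 look.py
```

```text
clock: 7.65
position: [0.6059, -0.1772, 0.2349]
ee_rot: [2.22, 2.222, -0.0]
force: [-2.3, -3.0, 0.2]
width: 0.005
gripper_force: 1.6
tool [ 0.6065 -0.1759  0.235 ] ang -46.2 r 0.0802 [-0.5 -0.4  0.4] 7.75
```

Run:
```python
from h import *
im=vision.get_image("side");cv2.imwrite("pics/side2.png",cv2.resize(im["pixels"][120:330,150:430],None,fx=2.5,fy=2.5))
```

```text
(no output)
```

View pics/side2.png

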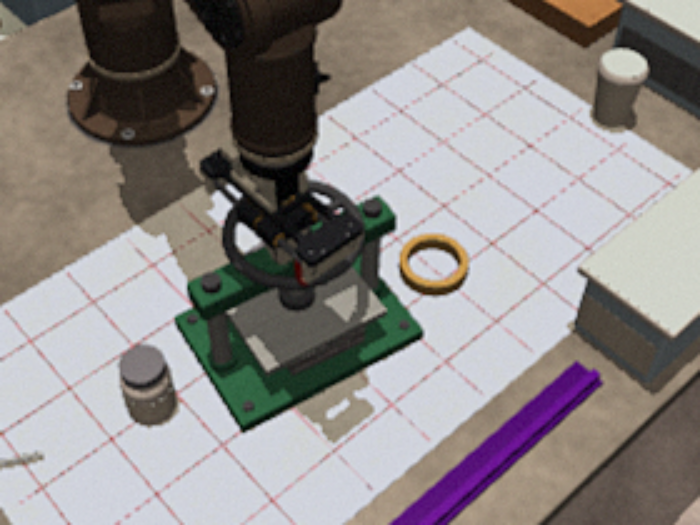

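The red handle shows just below the gripper at (298,272), ahead of the fingers. The contact force of about 3 N agrees with that, so I'll continue.

```bash
python3 -m creep '[[0.15,0.15,0,0,0],[0.16,0.13,0,0,0],[0.18,0.11,0,0,0],[0.19,0.10,0,0,0],[0.19,0.07,0,0,0],[0.20,0.06,0,0,0],[0.21,0.03,0,0,0],[0.21,0.01,0,0,0],[0.21,-0.01,0,0,0],[0.21,-0.03,0,0,0],[0.20,-0.06,0,0,0]]'; python3 look.py
```

```text
clock: 9.18
position: [0.6276, -0.092, 0.235]
ee_rot: [2.22, 2.223, 0.001]
force: [0.1, -3.1, 0.1]
width: 0.007
gripper_force: 1.3
tool [ 0.6274 -0.0905  0.2352] ang 19.8 r 0.0812 [-0.3  0.1 -0.8] 9.275
```

```bash
python3 -m creep '[[0.19,-0.07,0,0,0],[0.19,-0.10,0,0,0],[0.18,-0.11,0,0,0],[0.16,-0.13,0,0,0],[0.15,-0.15,0,0,0],[0.13,-0.16,0,0,0],[0.11,-0.18,0,0,0],[0.10,-0.19,0,0,0],[0.07,-0.19,0,0,0],[0.06,-0.20,0,0,0],[0.03,-0.21,0,0,0],[0.01,-0.21,0,0,0]]'; python3 look.py
```

```text
clock: 10.78
position: [0.5509, -0.0375, 0.2349]
ee_rot: [2.22, 2.223, 0.0]
force: [2.5, -0.5, 1.7]
width: 0.006
gripper_force: 1.8
tool [ 0.5499 -0.0375  0.2347] ang 90.8 r 0.0805 [ 0.3 -0.1  1. ] 10.875
```

```bash
python3 -m creep '[[-0.01,-0.21,0,0,0],[-0.03,-0.21,0,0,0],[-0.06,-0.20,0,0,0],[-0.07,-0.19,0,0,0],[-0.10,-0.19,0,0,0],[-0.11,-0.18,0,0,0],[-0.13,-0.16,0,0,0],[-0.15,-0.15,0,0,0],[-0.16,-0.13,0,0,0],[-0.18,-0.11,0,0,0],[-0.19,-0.10,0,0,0],[-0.19,-0.07,0,0,0]]'; python3 look.py
```

```text
clock: 12.38
position: [0.4747, -0.0933, 0.2346]
ee_rot: [-2.219, -2.222, 0.001]
force: [1.8, 3.0, -0.2]
width: 0.001
gripper_force: 1.4
side 12 [ 0.4736 -0.1153  0.2657] ang 178.0 r 0.0774
tool [ 0.4746 -0.0944  0.2345] ang 162.9 r 0.0799 [ 0.3 -0.2 -0.5] 12.475
```

```bash
python3 -m creep '[[-0.20,-0.06,0,0,0],[-0.21,-0.03,0,0,0],[-0.21,-0.01,0,0,0],[-0.21,0.01,0,0,0],[-0.21,0.03,0,0,0],[0,0,0,0,0]]'; python3 look.py
```

```text
clock: 13.22
position: [0.4732, -0.1359, 0.2349]
ee_rot: [2.221, 2.221, -0.001]
force: [1.0, 0.8, -0.9]
width: 0.006
gripper_force: 0.0
side 16 [ 0.4843 -0.1576  0.2661] ang -149.3 r 0.0775
tool [ 0.4732 -0.1351  0.235 ] ang -167.6 r 0.0796 [-1.1 -0.1 -0.3] 13.325
```

```bash
python3 -m creep '[[-0.10,0.02,0,0,0],[-0.10,0.03,0,0,0],[-0.10,0.04,0,0,0],[-0.05,0.02,0,0,0],[0,0,0,0,0]]'; python3 look.py; python3 -m creep '[[0.4,-0.2,0,0,0],[0.6,-0.4,0,0,0],[0.6,-0.5,0,0,0],[0.6,-0.5,0,0,0],[0,0,0,0,0]]'; python3 look.py
```

```text
clock: 13.95
position: [0.4777, -0.1488, 0.2349]
ee_rot: [2.22, 2.222, -0.0]
force: [-1.6, 0.8, -0.6]
width: 0.008
gripper_force: 0.6
side 16 [ 0.4918 -0.168   0.2658] ang -139.8 r 0.0775
tool [ 0.4777 -0.1487  0.2349] ang -157.3 r 0.0795 [-0.9  0.5  0.2] 14.05
clock: 14.68
position: [0.412, -0.0583, 0.2352]
ee_rot: [2.216, 2.226, -0.001]
force: [-0.4, -0.4, -0.8]
width: 0.006
gripper_force: 0.0
side 24 [ 0.4928 -0.1693  0.2652] ang -138.6 r 0.0776
top 27 [ 0.4891 -0.1691  0.2659] ang -140.5 r 0.0803
tool [ 0.4135 -0.0603  0.2352] ang 157.2 r 0.1492 [-0.   0.  -0.5] 14.775
```

Both cameras say 5.2° remain (7 mm along the arc). I'll go back and push that much further.

```bash
python3 -m creep '[[-0.6,0.5,0,0,0],[-0.6,0.5,0,0,0],[-0.6,0.4,0,0,0],[-0.3,0.15,0,0,0],[-0.1,0.05,0,0,0],[-0.06,0.02,0,0,0],[-0.06,0.02,0,0,0],[-0.05,0.03,0,0,0],[0,0,0,0,0],[0,0,0,0,0]]'; python3 look.py; python3 -m creep '[[0.4,-0.2,0,0,0],[0.6,-0.4,0,0,0],[0.6,-0.5,0,0,0],[0.6,-0.5,0,0,0],[0,0,0,0,0]]'; python3 look.py;python3 look.py
```

```text
clock: 16.02
position: [0.4804, -0.1552, 0.235]
ee_rot: [2.22, 2.223, -0.0]
force: [-2.4, 1.7, -0.1]
width: 0.003
gripper_force: 0.9
side 16 [ 0.4966 -0.1735  0.266 ] ang -134.4 r 0.0777
tool [ 0.4804 -0.1552  0.235 ] ang -152.2 r 0.0798 [-0.3  1.   0.1] 16.125
clock: 16.75
position: [0.4149, -0.0652, 0.2353]
ee_rot: [2.216, 2.226, -0.0]
force: [0.1, -0.8, 0.7]
width: 0.005
gripper_force: 0.0
side 22 [ 0.4969 -0.1738  0.2654] ang -134.1 r 0.0777
top 28 [ 0.494  -0.1745  0.2659] ang -135.3 r 0.0803
tool [ 0.4164 -0.0672  0.2352] ang 159.3 r 0.1439 [-0.1 -0.9  0.1] 16.85
side 22 [ 0.4974 -0.1741  0.266 ] ang -133.7 r 0.0776
top 28 [ 0.4941 -0.1747  0.2645] ang -135.1 r 0.0803
tool [ 0.4167 -0.0677  0.2351] ang 159.5 r 0.1434 [ 0.4 -0.2 -0.2] 16.95
```

Handle is back within about 0.5°. Draw clear and check the scene.

```bash
python3 -m creep '[[0.2,-0.3,-0.5,0,0],[0.2,-0.3,-0.6,0,0],[0.2,-0.3,-0.6,0,0],[0,0,-0.6,0,0],[0,0,-0.3,0,0],[0,0,0,0,0],[0,0,0,0,0]]'; python3 look.py
python3 - <<'E'
from h import *
im=vision.get_image("top");a=cv2.imread("pics/top0.png");cv2.imwrite("pics/top3.png",np.vstack([a[130:270,110:480],im["pixels"][130:270,110:480]]).repeat(2,0).repeat(2,1))
E
```

```text
clock: 17.82
position: [0.38, -0.0435, 0.338]
ee_rot: [-2.219, -2.222, 0.001]
force: [0.4, 0.1, -1.4]
width: 0.005
gripper_force: 0.0
side 22 [ 0.4973 -0.1737  0.2655] ang -133.9 r 0.0774
top 28 [ 0.494  -0.1746  0.2653] ang -135.2 r 0.0803
tool [ 0.3799 -0.0434  0.338 ] ang 156.5 r 0.1866 [-0.  -1.   0.6] 17.925
```

View pics/top3.png

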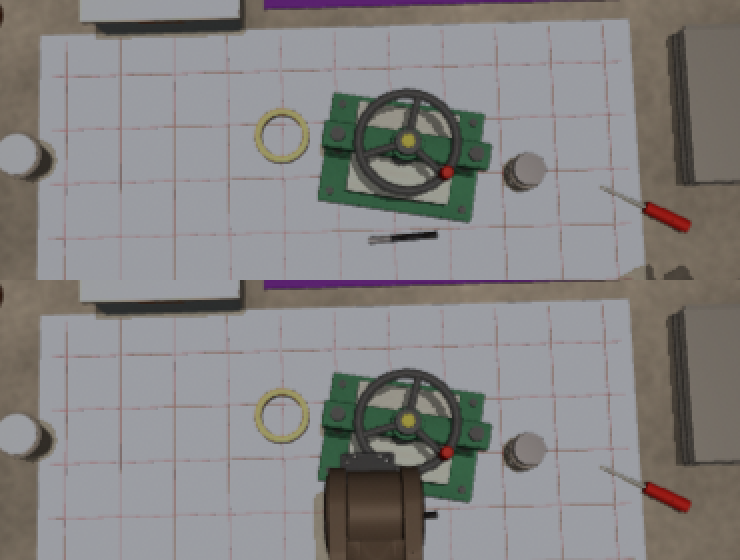

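In the before (top) and after (bottom) views, the handle is at (447,172) and (447,452), the same place. The jar, tape, cup, awl and the visible end of the marker haven't moved either.

```bash
python3 -c "from cell import sign_off; print(sign_off())"
```

```text
the job is handed in; nothing more can be done
None
```

I pushed the hand wheel one full turn anticlockwise with the fingers shut; both cameras put the handle within about 0.6° of its start. The arm is drawn clear, nothing visible on the bench has moved, and the job was handed in at about 18 s.

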